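# Level scoop of bearing balls

## Robot

A 7-joint arm with a two-finger parallel gripper is mounted at the origin on a cart in front of the work surface, level with it; the furniture and walls round the work are solid. World frame = base frame: x ahead of the robot, y to its left, z up, the work surface at z = 0. Lengths are in mm, angles in rad, forces in N, time in s.
With the tool pointing down it reaches from about 350 to 900 mm from the base axis. Payload 8.1 kg.
Tool frame: the origin (TCP) lies at the very end of the fingers, on their centre line; the grasp point (between the pads) lies 19 mm behind it (ctrl.grip_depth is the z of the grasp point in the tool frame, in mm); z points along the fingers, y is the line along which they close (so a half turn about z gives the same grasp; the last joint's range is limited). The gripper opens to 92 mm and grips with 3 to 60 N. Pads are 19 mm wide; open, the fingers measure 130 mm over their backs; the gripper's body (75 mm by 190 mm) begins 47 mm behind the grasp point.
Start: joints at [1.185, 0.434, 0.025, 1.573, -0.012, 1.134, -0.075], TCP at [174.379, -600.194, 226.742] pointing down, gripper open.
Joint ranges: [-2.62, 2.62], [-0.44, 2.09], [-1.27, 1.32], [0.08, 2.57], [-1.32, 4.46], [0.12, 2], [-2.74, 2.74]. Speed limits (rad/s): [2.22, 2.22, 3.01, 3.01, 3.14, 3.14, 3.14].

## Interface

Orientations are given as a unit quaternion [x, y, z, w].
In Python, from bench import ctrl gives the robot as it stands. Calls block until the motion is done:
- ctrl.movep(position, orientation): joint-space move of the TCP to a pose.
- ctrl.servo_line(position, attitude=None, v=150): straight line of the TCP; attitude=None keeps the orientation; v is the mean speed in mm/s.
- ctrl.set_joints(angles): joint-space move.
- ctrl.move_gripper(opening, newtons=None): finger opening in mm; newtons is the grip in N (None keeps the last); returns when the fingers have stopped.
- ctrl.pause(seconds).
- ctrl.solve_ik(position, orientation): joint angles nearest the present ones, or None.
- ctrl.read_state(): the state.
- ctrl.read_camera(name): name is "scene" or "top" or "wrist"; returns a dict with "image" (480x640x3 uint8, blue, green, red), "K" (3x3 intrinsics, pixels), "extrinsics" (4x4, takes a point from camera to world coordinates); the wrist camera has in their place "tool_from_camera" (4x4, takes a point from camera to tool coordinates, whose origin is the TCP and whose axes are the flange's). Camera axes: x right, y up, looking along -z (the intrinsics and any distortion apply to the point x, -y, -z); pixel columns grow to the right and rows downward; lengths in mm; the calibration is good to about 2 mm. A picture is of the moment at which its call begins: read the wrist's pose just before it. There is no depth.
A pose or a line that the arm cannot do raises ctrl.PlanningError and nothing moves.
- ctrl.job_done(): hands the job in; it is judged then, once.
The state is a dict: "time_s": time; "q": joint angles; "dq": joint speeds; "joint_torque": joint torques, N m; "position": TCP position; "eef_rot": TCP orientation; "ft_force": force on the tool from outside, world axes, zero at the start; "ft_torque": the same for the moment, N m; "opening": finger opening in mm; "grip_force": force on a finger pad.
Only numpy, scipy, OpenCV 4.12 (cv2) and the standard library are available. Lean on these libraries where they do the work, as an engineer would, in place of code of your own. Each camera call takes 0.05 s, during which the arm holds its last target. There are 200 camera calls.

## Task

Use the red-handled scoop to dig a heaped scoopful of brass balls out of the blue bin: its trough full with a row of three, and at least one more ball riding on top. Holding the scoop level, pass it under the bin's yellow strike bar so that the bar pushes every extra ball off, back into the bin. Then stand the level scoop, with exactly three balls in it, upright in the shallow grey tray and let go; spill no ball, do not handle the balls with the fingers, and leave the grease cartridge, chuck and lamp where they are.

Things in the scene. Friction and masses are not known exactly. Their poses are not given: they have to be found in the camera images.
- bin: Blue sheet-metal bin, fixed, balls in its lane. Origin: centre of the lane's underside; x along the lane to its far end wall, y left, z up (mm below in these axes). Lane inside: x -70 to 70, y -41 to 41, flat floor at z 4. Walls 4 thick, tops at z: left 50, right 26, near end 22, far end 60.
- apron (a point): Middle of the bin's apron, right of the lane; axes as the bin's. The apron rises from z 26 at y -43 to z 54 at y -101 (bin axes, mm); balls dropped on it roll into the lane. Round it the near and right walls are 64 high, the far wall 70; outer right face y -105.
- bar_end (a point): Middle of the lower edge of the free near end of the yellow strike bar; axes as the bin's. In bin axes the bar spans x 22 to 84, y -62 to -54, z 93 to 105 mm, on a post behind the far wall (x 74 to 84, y -66 to -50, z to 104).
- scoop_fold (a point): Grey folded-sheet (2 mm) scoop, 140 to 230 g, loose, stands by itself. Point: underside, middle of the fold between floor and lip; x forward, y left, z up when level. Trough inside 69 mm wide (outside 73), floor x -18 to 0, rear wall 19, sides 17 mm high; two 6 mm ribs part it into three places. Three balls in a row fill it, tops 24 mm above this point; balls on top of them have centres 26 to 28 mm above it.
- lip_tip (a point): Middle of the lip's front edge, 23 mm ahead of and 24 mm above the fold; axes as scoop_fold. The lip rises forward at 45 degrees, 31 mm long, with 3 mm sides. Pitched 45 degrees nose down it lies flat, its underside 0.6 mm below the fold; balls pushed against the far wall then roll onto it, two rows deep. If they wedge as levelled, rock the scoop sideways to settle a row.
- scoop_grip (a point): Centre of the red grip, 39 mm behind and 82 mm above the fold; axes as scoop_fold. Flat bar 12 mm thick (along y), 20 mm wide, 52 mm long; with the scoop level it leans back 15 degrees from vertical (upper end to the rear); below it a 10 mm round stem runs to the rear wall.
- scoop_base (a point): Centre of the scoop's flat underside (standing surface x -42 to 0, its rear part 40 mm wide), 21 mm behind the fold; axes as scoop_fold. Nose down 45 degrees, its rear end is 30 mm behind and 30 mm above the fold. With the scoop level and this point 66 mm above the bench, the strike bar passes 3 mm above a row of balls.
- slot_left (a point): Place of the left (22.5 mm to the left) ball of the scoop's full row: where its centre lies, 5.5 mm behind and 13 mm above the fold.
- slot_mid (a point): Place of the middle ball of the scoop's full row: where its centre lies, 5.5 mm behind and 13 mm above the fold.
- slot_right (a point): Place of the right (22.5 mm to the right) ball of the scoop's full row: where its centre lies, 5.5 mm behind and 13 mm above the fold.
- ball1: Brass ball, 22 mm diameter, 30 g, smooth and rolling freely, one of nine alike in the lane. Origin at its centre.
- ball2: Brass ball, 22 mm diameter, 30 g, smooth and rolling freely, one of nine alike in the lane. Origin at its centre.
- ball3: Brass ball, 22 mm diameter, 30 g, smooth and rolling freely, one of nine alike in the lane. Origin at its centre.
- ball4: Brass ball, 22 mm diameter, 30 g, smooth and rolling freely, one of nine alike in the lane. Origin at its centre.
- ball5: Brass ball, 22 mm diameter, 30 g, smooth and rolling freely, one of nine alike in the lane. Origin at its centre.
- ball6: Brass ball, 22 mm diameter, 30 g, smooth and rolling freely, one of nine alike in the lane. Origin at its centre.
- ball7: Brass ball, 22 mm diameter, 30 g, smooth and rolling freely, one of nine alike in the lane. Origin at its centre.
- ball8: Brass ball, 22 mm diameter, 30 g, smooth and rolling freely, one of nine alike in the lane. Origin at its centre.
- ball9: Brass ball, 22 mm diameter, 30 g, smooth and rolling freely, one of nine alike in the lane. Origin at its centre.
- dock: Shallow grey tray with a black mat, fixed: 110 x 110 mm, rim 10 mm high and 4 mm thick, floor 4 mm above the bench. Origin: centre of its underside.
- cartridge_center (a point): Middle of a dark upright grease cartridge, 56 mm diameter, 234 mm tall; loose, to be left alone.
- chuck_center (a point): Middle of a pale keyless drill chuck, 43 mm diameter, 50 mm tall; loose, to be left alone.
- lamp_center (a point): Middle of a blue and black flat work lamp, 58 x 118 x 35 mm; loose, to be left alone.

How it is judged:
By the outcome, as a careful person would: the job done as asked, in the order asked, and still so for the second after the job is handed in, with the robot touching nothing.
It also fails if it takes over 64 s, if anything falls off the work surface, if the arm or the gripper's body presses on something with over 40 N, if the wrist force passes 120 N, or if a joint passes its speed limit or range.

## Working session

There is one attempt and no reset: what is moved stays moved. The work goes in short steps, each a Python script; the robot and the scene stay as the last script left them, time stands still between calls to the robot, and variables do not carry over. Pictures are saved under pics/ and viewed, at most 10 in all, crops included, and the job is handed in when it is done.

```bash
ls; mkdir -p pics
python3 - <<'E'
from bench import ctrl
import cv2,numpy as np
s=ctrl.read_state();print(s['time_s'],s['position'],s['eef_rot'],ctrl.grip_depth)
for n in("scene","top"):
    c=ctrl.read_camera(n);cv2.imwrite(f"pics/{n}0.png",c["image"]);np.savez(f"{n}.npz",K=c["K"],E=c["extrinsics"]);print(n,c.keys(),np.round(c["K"],1).tolist(),np.round(c["extrinsics"],3).tolist())
E
```

```text
pics
0.0 [ 174.19598633 -599.69621259  225.9355687 ] [ 9.90023039e-01  1.40903330e-01 -1.86194233e-04 -7.73657380e-04] -18.8
scene dict_keys(['image', 'K', 'extrinsics']) [[566.3, 0.0, 313.3], [0.0, 566.3, 231.2], [0.0, 0.0, 1.0]] [[-0.914, 0.185, -0.361, 86.924], [-0.406, -0.44, 0.801, 926.915], [-0.011, 0.879, 0.477, 607.055], [0.0, 0.0, 0.0, 1.0]]
top dict_keys(['image', 'K', 'extrinsics']) [[497.5, 0.0, 323.2], [0.0, 497.5, 235.1], [0.0, 0.0, 1.0]] [[0.008, 0.994, -0.112, 398.943], [-1.0, 0.01, 0.016, 80.084], [0.017, 0.112, 0.994, 1059.554], [0.0, 0.0, 0.0, 1.0]]
```

View pics/top0.png

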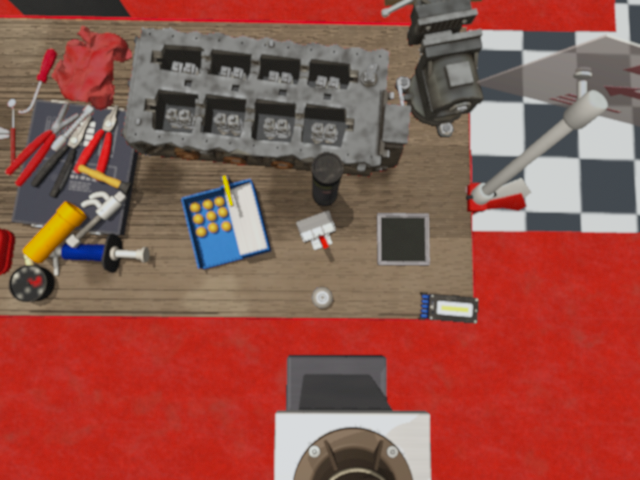

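View pics/scene0.png

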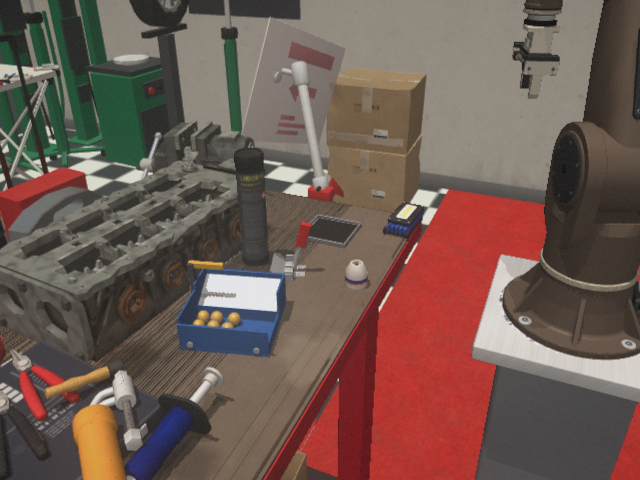

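Top view: the bin's corners are near (183,197), (248,180), (270,247) and (203,268), with its balls at the far-left end. The scoop is at (317,228) with its red grip at (324,241). The cartridge is at (326,180), the tray at (403,239), the chuck at (322,298) and the lamp at (449,307). Next I'll take closer wrist views.

```bash
cat > h.py <<'E'
import cv2,numpy as np
from bench import ctrl
from scipy.spatial.transform import Rotation as R
def ray(K,E,uv):
    d=np.linalg.inv(K)@np.r_[uv,1.];d=E[:3,:3]@np.array([d[0],-d[1],-d[2]]);return E[:3,3],d/np.linalg.norm(d)
def plane(K,E,uv,z):
    o,d=ray(K,E,uv);return o+d*(z-o[2])/d[2]
def proj(K,E,p):
    q=E[:3,:3].T@(np.asarray(p,float)-E[:3,3]);q=K@np.array([q[0],-q[1],-q[2]]);return q[:2]/q[2]
def tri(rays):
    A=sum(np.eye(3)-np.outer(d,d) for o,d in rays);b=sum((np.eye(3)-np.outer(d,d))@o for o,d in rays);return np.linalg.solve(A,b)
def wrist(name):
    s=ctrl.read_state();c=ctrl.read_camera("wrist");T=np.eye(4);T[:3,:3]=R.from_quat(s['eef_rot']).as_matrix();T[:3,3]=s['position']
    E=T@c['tool_from_camera'];cv2.imwrite(f"pics/{name}.png",c['image']);np.savez(f"{name}.npz",K=c['K'],E=E);return c['image'],c['K'],E
def ld(n):
    f=np.load(f"{n}.npz");return f['K'],f['E']
def att(yaw,a):
    "tool: y axis = left of heading yaw, z = down tilted by a toward heading"
    x=np.array([np.cos(yaw),np.sin(yaw),0]);l=np.array([-np.sin(yaw),np.cos(yaw),0]);u=np.array([0,0,1.])
    z=np.cos(a)*-u+np.sin(a)*x;y=-l
    return R.from_matrix(np.c_[np.cross(y,z),y,z]).as_quat()
E
python3 - <<'E'
from h import *
K,E=ld("top")
P={n:plane(K,E,uv,z) for n,uv,z in[("b1",(183,197),50),("b2",(248,180),70),("b3",(270,247),64),("b4",(203,268),64),("scoop",(317,228),10),("grip",(324,241),85),("cart",(326,165),234),("dock",(403,239),5),("chuck",(322,298),50),("lamp",(449,307),35)]}
for n in P:print(n,P[n].round())
c=ctrl.read_camera("wrist");print(c['K'],c['tool_from_camera'].round(3),[k for k in c])
print(R.from_quat(ctrl.read_state()['eef_rot']).as_matrix().round(2), att(0,0))
for f in(0,np.pi):
  for a in(-.4,0,.4,.8):
    for p in([470,280,300],[450,60,200],[450,-110,150]):
        q=ctrl.solve_ik(p,(R.from_quat(att(.28,a))*R.from_euler('z',f)).as_quat());print(f,a,p,None if q is None else np.round(q,2))
E
```

```text
b1 [588. 352.  50.]
b2 [621. 217.  70.]
b3 [486. 171.  64.]
b4 [443. 303.  64.]
scoop [532.  77.  10.]
grip [497.  63.  85.]
cart [612.  63. 234.]
dock [ 511. -107.    5.]
chuck [385.  65.  50.]
lamp [ 369. -195.   35.]
[[390.64034001   0.         321.93550568]
 [  0.         390.64034001 230.29152336]
 [  0.           0.           1.        ]] [[   0.       0.967    0.255   68.279]
 [   1.      -0.      -0.       0.407]
 [  -0.       0.255   -0.967 -157.91 ]
 [   0.       0.       0.       1.   ]] ['image', 'K', 'tool_from_camera']
[[ 0.96  0.28 -0.  ]
 [ 0.28 -0.96  0.  ]
 [-0.   -0.   -1.  ]] [ 1.  0.  0. -0.]
0 -0.4 [470, 280, 300] [-0.04  0.7  -0.99  1.28  0.31  1.76 -2.27]
0 -0.4 [450, 60, 200] [ 0.15  0.51 -0.59  1.68  0.22  1.44 -1.8 ]
0 -0.4 [450, -110, 150] [ 0.22  0.51 -0.28  1.76  0.23  1.3  -1.45]
0 0 [470, 280, 300] [ 0.11  0.44 -1.06  1.59  0.4   1.34 -2.3 ]
0 0 [450, 60, 200] [ 0.37  0.27 -0.74  1.96  0.22  0.99 -1.77]
0 0 [450, -110, 150] [ 0.42  0.29 -0.36  2.03  0.13  0.84 -1.31]
0 0.4 [470, 280, 300] [-0.78  0.04  0.02  1.99  0.26  0.77 -2.2 ]
0 0.4 [450, 60, 200]
[... 395 characters left out ...]
0] [ 0.56  0.62 -0.79  1.73  0.45  1.4   1.45]
3.141592653589793 0 [470, 280, 300] [ 0.16  0.5  -1.18  1.59  0.47  1.37  0.78]
3.141592653589793 0 [450, 60, 200] [ 0.66  0.42 -1.17  1.94  0.44  1.07  1.15]
3.141592653589793 0 [450, -110, 150] [ 0.78  0.38 -0.82  2.    0.35  0.9   1.62]
3.141592653589793 0.4 [470, 280, 300] [ 0.23  0.16 -1.08  1.93  0.47  0.84  0.76]
3.141592653589793 0.4 [450, 60, 200] [ 0.58  0.05 -0.81  2.28  0.02  0.43  1.61]
3.141592653589793 0.4 [450, -110, 150] [ 0.78  0.18 -0.54  2.3  -0.32  0.36  2.4 ]
3.141592653589793 0.8 [470, 280, 300] [ 0.07 -0.01 -0.95  2.27  1.18  0.45 -0.02]
3.141592653589793 0.8 [450, 60, 200] None
3.141592653589793 0.8 [450, -110, 150] None
```

Run:
```python
from h import *
q=att(.28,0)
ctrl.movep([400,-100,330],q)
ctrl.movep([455,50,300],q);wrist("w1")
ctrl.movep([455,190,300],q);wrist("w2")
s=ctrl.read_state();print(s['time_s'],s['q'])
a=cv2.imread("pics/w1.png");b=cv2.imread("pics/w2.png")
```

```text
3.5667 [ 0.0924436   0.2412761  -0.72157418  1.72746632  0.16883123  1.23639474
 -1.96371345]
```

View pics/w1.png

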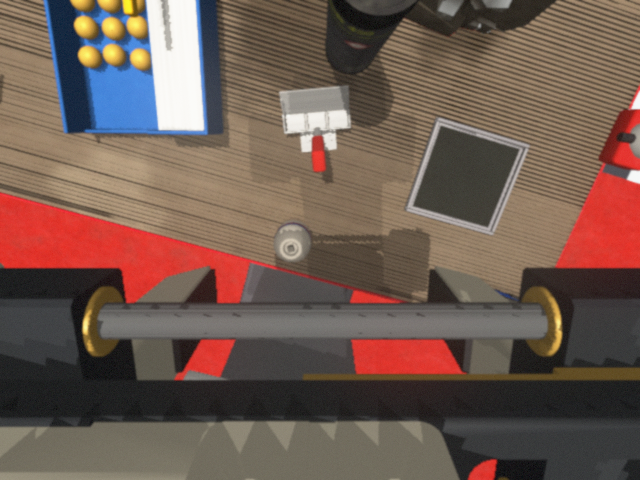

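View pics/w2.png

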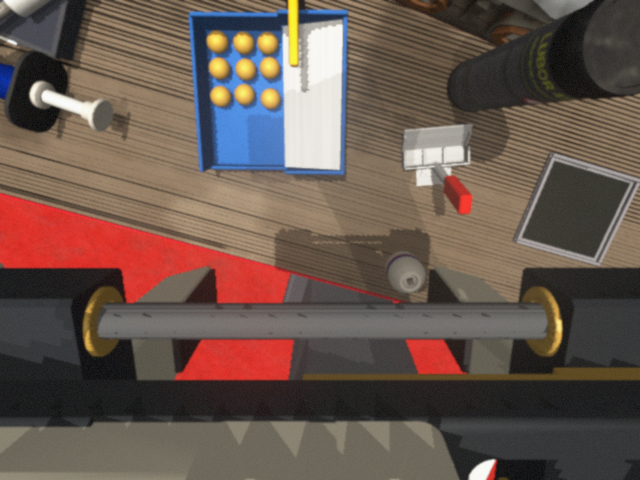

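w1 shows the scoop with its lip corners at (280,91) and (349,86), the grip at (318,155) and the tray corners around (470,175). w2 shows the bin with corners at (190,14), (349,10), (345,175) and (203,173), nine balls at the far end of the lane, and the bar end at (294,66). I'll enlarge one montage to refine the corners.

Run:
```python
import cv2,numpy as np
a=cv2.imread("pics/w1.png");b=cv2.imread("pics/w2.png")
A=cv2.resize(b[0:185,180:360],None,fx=3,fy=3,interpolation=2)   #540x555
B=cv2.resize(a[75:180,270:357],None,fx=3,fy=3,interpolation=2) #261x315
M=np.zeros((560,801,3),np.uint8);M[:555,:540]=A;M[:315,540:]=B
C=cv2.resize(b[118:198,400:480],None,fx=3,fy=3,interpolation=2);M[316:556,545:785]=C
cv2.imwrite("pics/m.png",M[:,:800])
```

```text
(no output)
```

View pics/m.png

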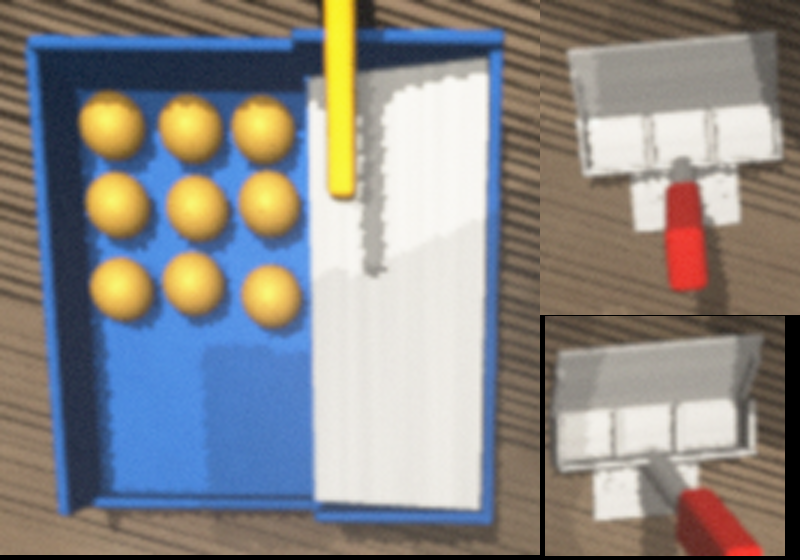

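```bash
cat > est.py <<'E'
from h import *
def fit(model,pts):  # 2D rigid (rotation+translation)
    m=np.array(model)[:,:2].astype(float);p=np.array(pts)[:,:2];mc,pc=m.mean(0),p.mean(0)
    a=m-mc;b=p-pc;yaw=np.arctan2((a[:,0]*b[:,1]-a[:,1]*b[:,0]).sum(),(a*b).sum())
    Rm=np.array([[np.cos(yaw),-np.sin(yaw)],[np.sin(yaw),np.cos(yaw)]]);t=pc-Rm@mc
    return yaw,t,(m@Rm.T+t-p)
w1,w2=ld("w1"),ld("w2")
if __name__=="__main__":
    M=[(74,45,60),(74,-105,70),(-74,-105,64),(-74,45,50)];U=[(189,12.7),(347.7,10.3),(344,174),(200.7,171.7)]
    y,t,e=fit(M,[plane(*w2,u,m[2]) for u,m in zip(U,M)]);print("bin",y,t,e.round(1).tolist())
    c,s=np.cos(y),np.sin(y);Rb=np.array([[c,-s],[s,c]])
    for z,u in((93,(293.7,66)),(105,(293.7,63.3))):print("bar",z,(Rb.T@(plane(*w2,u,z)[:2]-t)).round(1))
    M=[(23,36.5,24),(23,-36.5,24),(-20,36.5,19),(-20,-36.5,19)]
    for w,U in((w1,[(279.7,91.7),(348,86.3),(284.7,133.3),(350.7,128)]),(w2,[(404,130),(472.7,124.7),(405.3,169.3),(470.3,164.3)])):
        y,t,e=fit(M,[plane(*w,u,m[2]) for u,m in zip(U,M)]);print("scoop fold",y,t,e.round(1).tolist())
    rays=[];E=[("w1",270,360,110,190),("w2",430,480,165,220),("top",310,340,232,255)]
    for n,a,b,c_,d in E:
        im=cv2.imread(f"pics/{n if n!='top' else 'top0'}.png")[c_:d,a:b].astype(int)
        m=((im[...,2]>110)&(im[...,1]<80)&(im[...,0]<80)).astype(np.uint8);mm=cv2.moments(m,True)
        uv=(mm['m10']/mm['m00']+a,mm['m01']/mm['m00']+c_);rays.append(ray(*ld(n),uv));print(n,np.round(uv,1),mm['m00'])
    for r in(rays[:2],rays):
        g=tri(r);print("grip",g.round(1),[round(float(np.linalg.norm(np.cross(g-o,d))),1) for o,d in r])
    im=cv2.imread("pics/w2.png")[0:130,195:285];hsv=cv2.cvtColor(im,cv2.COLOR_BGR2HSV);m=cv2.inRange(hsv,(12,90,90),(32,255,255))
    n,l,st,ce=cv2.connectedComponentsWithStats(cv2.erode(m,np.ones((3,3))))
    yb,tb,_=fit([(74,45),(74,-105),(-74,-105),(-74,45)],[plane(*w2,u,z) for u,z in zip([(189,12.7),(347.7,10.3),(344,174),(200.7,171.7)],(60,70,64,50))])
    for i in range(1,n):
        if st[i,4]>60:print("ball",st[i,4],(Rb.T@(plane(*w2,ce[i]+[195,0],15)[:2]-tb)).round(1))
    print("dock",fit([(55,55),(-55,55),(-55,-55),(55,-55)],[plane(*w1,u,10) for u in((439,118),(407,208),(491,233),(528,145))]))
    K,E=ld("top");print("dock top",plane(K,E,(403,239),4))
E
python3 est.py
```

```text
bin 0.26938870618736566 [526.30703241 292.77574661] [[0.4, 3.1], [0.8, -1.9], [-0.7, -1.6], [-0.5, 0.4]]
bar 93 [ 23.6 -55.9]
bar 105 [ 24.  -56.7]
scoop fold 0.3601683128219092 [534.33601624  78.42195823] [[-0.1, 0.4], [0.7, -0.6], [-0.6, 0.6], [-0.1, -0.3]]
scoop fold 0.3604079950201344 [534.33286841  78.77805632] [[0.2, -0.6], [0.3, 0.1], [-0.5, 0.5], [0.0, -0.1]]
w1 [318.4 155.1] 435.0
w2 [460.  194.6] 517.0
top [323.5 242.3] 65.0
grip [496.9  64.1  90.1] [1.0, 1.0]
grip [495.9  63.6  86.8] [0.5, 1.9, 1.6]
ball 287 [57.6 29.2]
ball 272 [56.9  1.7]
ball 266 [ 56.8 -23.3]
ball 260 [31.8 28.6]
ball 241 [ 33.  -24.9]
ball 247 [31.1  0.6]
ball 237 [ 3.7 28.9]
ball 224 [6. 3.]
ball 216 [  2.1 -24.8]
dock (np.float64(-0.004702948805806041), array([ 512.96847511, -106.1037405 ]), array([[ 2.44552686,  2.0480883 ],
       [-2.31094406,  2.04287398],
       [-1.81056128, -2.13883368],
       [ 1.67597848, -1.9521286 ]]))
dock top [ 511.0754929  -107.59547774    4.        ]
```

```bash
cat > s.py <<'E'
from h import *
import json,os
A=.35; T0=R.from_quat(att(0,A)); YB=.269; TB=np.array([526.3,293.0]); G=np.array([-39,0,82.])+18.8*T0.as_matrix()[:,2]
if os.path.exists("g.json"): G=np.array(json.load(open("g.json")))
def pose(fold,yaw,pitch=0,roll=0):
    Rs=R.from_euler('ZYX',[yaw,pitch,roll]);return np.asarray(fold,float)+Rs.apply(G),(Rs*T0).as_quat()
def b2w(x,y,z):
    c,s=np.cos(YB),np.sin(YB);return np.array([TB[0]+c*x-s*y,TB[1]+s*x+c*y,z])
def lin(fold,yaw,pitch=0,roll=0,v=150):
    p,q=pose(fold,yaw,pitch,roll);ctrl.servo_line(p,q,v=v)
def mv(fold,yaw,pitch=0): ctrl.movep(*pose(fold,yaw,pitch))
def ft(): return np.array(ctrl.read_state()['ft_force'])
E
python3 - <<'E'
from s import *
F=np.array([534.3,78.6,0]);Y=.36
for n,a in (("lane hi",(b2w(-46,1.5,110),YB,.785)),("lane",(b2w(-46,1.5,5),YB,.785)),("end",(b2w(30,1.5,5),YB,.785)),("lev",(b2w(0,0,110),YB,0)),("st0",(b2w(34,5,67),YB,0)),("st1",(b2w(34,-150,67),YB,0)),("dock",((533,-107,4),0,0)),("dockhi",((533,-107,100),0,0))):
    q=ctrl.solve_ik(*pose(*a));print(n,None if q is None else np.round(q,2))
p,q=pose(F,Y);z=R.from_quat(q).as_matrix()[:,2]
ctrl.move_gripper(50)
ctrl.movep(p-90*z,q);ctrl.servo_line(p,q,v=120)
ctrl.move_gripper(0,60)
s=ctrl.read_state();Rm=R.from_euler('z',Y)
g=Rm.inv().apply(s['position']-F);print(s['position']-p,s['opening'],s['grip_force'],s['ft_force'],g,G)
G_=g;G_[1]=0;json.dump(list(G_),open("g.json","w"))
ctrl.servo_line(s['position']+[0,0,130],v=200);wrist("w3")
s=ctrl.read_state();print(s['time_s'],s['ft_force'],s['opening'])
E
```

```text
lane hi [-0.15  0.79 -0.73  1.32  0.27  1.59 -2.17]
lane [-0.15  0.89 -0.71  1.41  0.34  1.42 -2.19]
end [-0.19  1.   -0.72  1.16  0.39  1.56 -2.14]
lev [-0.23  0.3  -0.59  2.04  0.6   0.61 -2.52]
st0 [-0.33  0.4  -0.47  2.02  0.68  0.54 -2.58]
st1 [ 0.03  0.37 -0.5   2.07  0.54  0.45 -2.17]
dock [ 0.49  0.38 -0.42  2.29  0.66  0.19 -2.08]
dockhi [ 0.67  0.22 -0.61  2.18  0.21  0.44 -1.65]
[-0.15213643 -0.10276951 -0.06022622] 11.722029244107098 59.988489747047424 [-1.08764361 -0.14539934  1.81113199] [-3.27321083e+01 -4.25879107e-02  6.42795668e+01] [-32.55352122   0.          64.339793  ]
7.6833 [ 0.85320072 -0.48701285 -1.76519484] 11.318898142833046
```

View pics/w3.png

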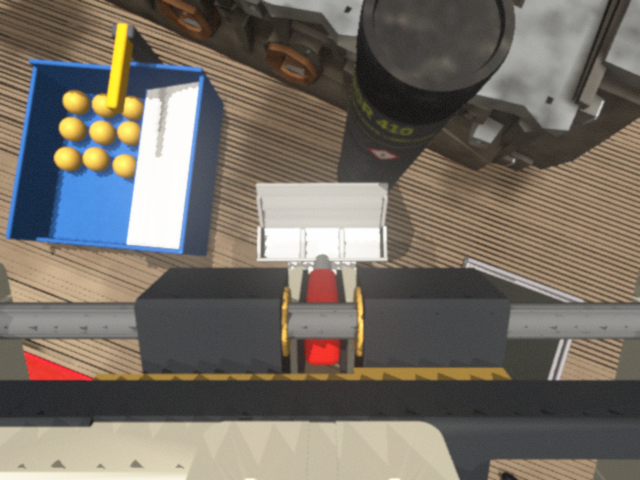

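The scoop is held squarely, with its lip from (258,190) to (387,190), centred on the tool axis. Now the dig.

Run:
```python
from s import *
P=np.pi/4
mv(b2w(-46,1.5,130),YB,P)
lin(b2w(-46,1.5,25),YB,P,v=150)
f0=ft()
z=8.
lin(b2w(-46,1.5,z),YB,P,v=60)
while z>5.0:
    z-=.5;lin(b2w(-46,1.5,z),YB,P,v=20);d=ft()-f0
    if d[2]>1.5:break
z+=.3
print("z",z,d.round(2))
h=R.from_euler('z',YB)
x=-46
while x<16:
    x+=6 if x<-10 else 3;lin(b2w(x,1.5,z),YB,P,v=40);d=h.inv().apply(ft()-f0);print(x,d.round(1).tolist())
    if d[0]<-6:break
wrist("w4")
c=ctrl.read_camera("scene");cv2.imwrite("pics/s4.png",c["image"]);c=ctrl.read_camera("top");cv2.imwrite("pics/t4.png",c["image"])
s=ctrl.read_state();print(s['time_s'],x,z,s['opening'])
a=cv2.resize(cv2.imread("pics/w4.png"),(400,300));b=cv2.resize(cv2.imread("pics/s4.png")[220:380,120:333],(400,300));t=cv2.resize(cv2.imread("pics/t4.png")[160:280,160:320],(400,300))
cv2.imwrite("pics/m4.png",np.vstack([np.hstack([a,b]),np.hstack([t,t*0])]))
```

```text
z 5.3 [-0.06 -0.09 -0.85]
-40 [-0.1, -0.9, 0.3]
-34 [-0.4, -0.5, -0.1]
-28 [0.4, 0.6, -0.4]
-22 [-0.5, -1.0, -1.8]
-16 [-0.6, -0.6, -1.3]
-10 [-0.1, -0.8, -2.0]
-7 [1.1, -0.4, -1.1]
-4 [0.6, -0.1, -1.2]
-1 [-0.2, -0.2, -1.9]
2 [-0.9, -0.1, -1.5]
5 [-1.3, 0.7, -3.5]
8 [-2.2, 1.5, -1.9]
11 [-3.9, 2.6, -1.4]
14 [-6.9, 3.7, -3.3]
15.425 14 5.3 11.616193597814348
```

View pics/m4.png

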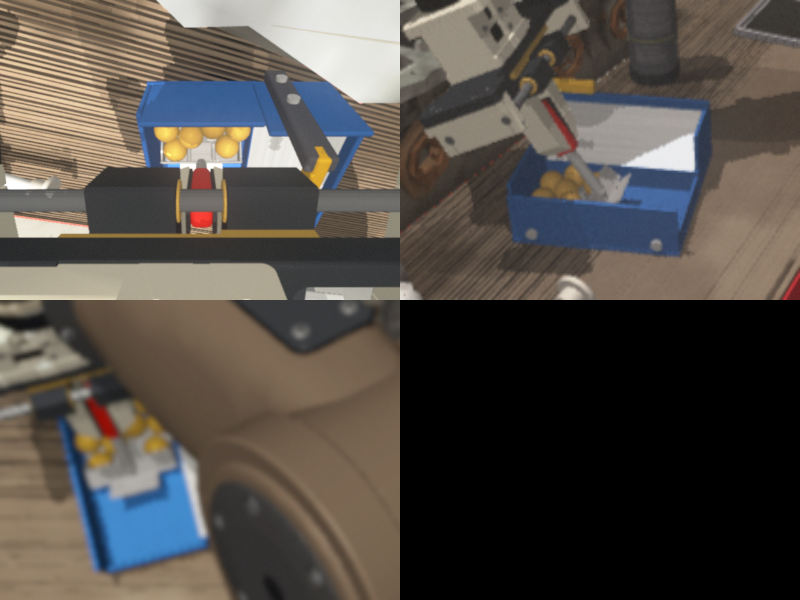

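Run:
```python
import cv2,numpy as np
a=cv2.imread("pics/w4.png")[185:290,215:415];cv2.imwrite("pics/c4.png",cv2.resize(a,None,fx=4,fy=4,interpolation=2))
```

```text
(no output)
```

View pics/c4.png

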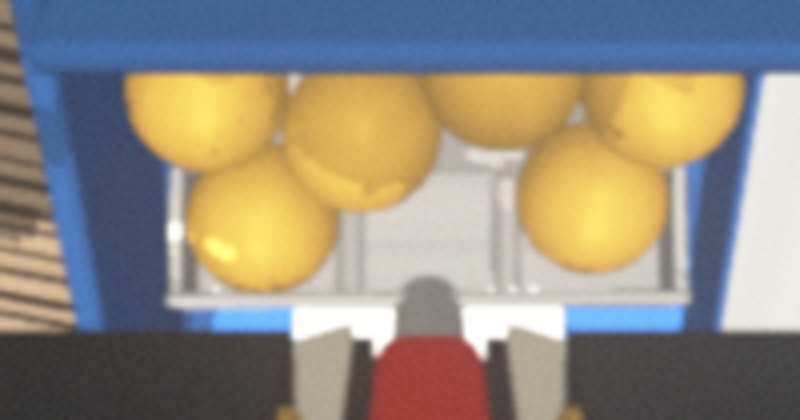

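Left and right slots hold balls; the middle ball at crop (360,140) is jammed just ahead of its slot, with the rest against the far wall. I'll back off slightly, wiggle and push again.

```bash
cat > dig.py <<'E'
from s import *
P=np.pi/4;z=5.3;h=R.from_euler('z',YB)
def push(x0,x1,y,lim,f0):
    x=x0
    while x<x1:
        x+=2;lin(b2w(x,y,z),YB,P,v=50);d=h.inv().apply(ft()-f0)
        if d[0]<-lim:break
    return x,d.round(1).tolist()
def look(n):
    wrist(n);cv2.imwrite(f"pics/c{n}.png",cv2.resize(cv2.imread(f"pics/{n}.png")[185:290,215:415],None,fx=4,fy=4,interpolation=2))
E
python3 - <<'E'
from dig import *
lin(b2w(4,1,z),YB,P,v=60);f0=ft()
for y in(-2.,3.,0.):
    lin(b2w(6,y,z),YB,P,v=50)
    print(push(6,24,y,6,f0))
    if y!=0.:lin(b2w(5,y,z),YB,P,v=80)
look("w5");print(ctrl.read_state()['time_s'])
E
```

```text
(16, [-7.4, -0.0, 1.5])
(18, [-7.1, 0.8, 1.7])
(16, [-6.9, -0.6, 2.7])
21.1333
```

View pics/cw5.png

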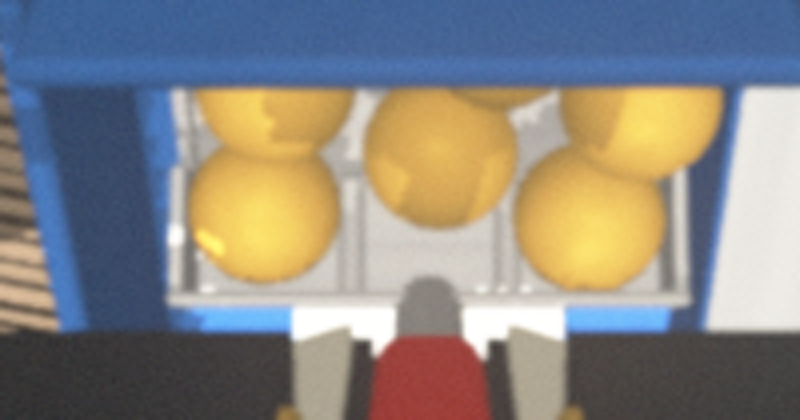

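The middle ball is almost seated, and two more sit on the lip behind the left and right balls. Levelling now.

Run:
```python
from dig import *
x=15
lin(b2w(x-1,0,8),YB,.5,v=60)
lin(b2w(x-4,0,14),YB,.2,v=60)
lin(b2w(x-8,0,22),YB,0,v=60)
lin(b2w(0,0,105),YB,0,v=120)
ctrl.pause(.3);wrist("w6");print(ft(),ctrl.read_state()['time_s'])
c=ctrl.read_camera("scene");cv2.imwrite("pics/s6.png",c["image"])
a=cv2.imread("pics/w6.png")[130:290,170:470];b=c["image"][180:380,120:333]
cv2.imwrite("pics/m6.png",np.hstack([cv2.resize(a,(500,267)),cv2.resize(b,(284,267))]))
```

```text
[-0.76983066  0.20653359 -3.1922419 ] 23.9667
```

View pics/m6.png

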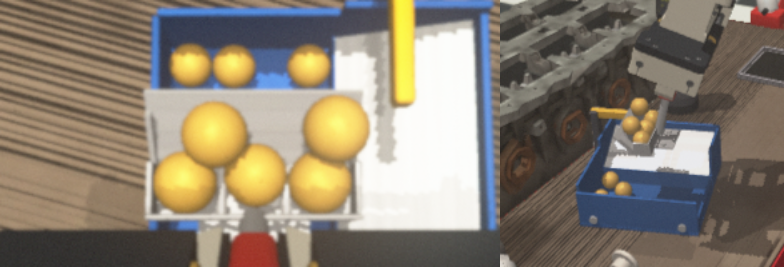

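Five balls aboard: a row of three (the middle one at (257,174) sits about 2 mm forward) and two on top. I'll rock gently to settle it.

Run:
```python
from dig import *
f=b2w(0,0,105)
for r,p in((-.12,-.08),(.06,-.08),(-.12,-.08),(.06,-.05),(0,0)):lin(f,YB,p,r,v=35)
ctrl.pause(.3);wrist("w7");print(ft(),ctrl.read_state()['time_s'])
c=ctrl.read_camera("scene");cv2.imwrite("pics/s7.png",c["image"])
a=cv2.imread("pics/w7.png")[130:290,170:470];b=c["image"][180:380,120:333]
cv2.imwrite("pics/m7.png",np.hstack([cv2.resize(a,(500,267)),cv2.resize(b,(284,267))]))
```

```text
Traceback (most recent call last):
  File "s.py", line 10, in lin
    p,q=pose(fold,yaw,pitch,roll);ctrl.servo_line(p,q,v=v)
                                  ~~~~~~~~~~~~~~~^^^^^^^^^
bench.PlanningError: the arm cannot follow that straight line within its joint ranges
```

Run:
```python
from dig import *
print(np.round(ctrl.read_state()['q'],2))
for n,a in (("r-",(b2w(0,0,105),YB,-.08,-.12)),("r-0",(b2w(0,0,105),YB,0,-.12)),("r+",(b2w(0,0,105),YB,-.08,.1)),("p",(b2w(0,0,105),YB,-.08,0)),("y.2",(b2w(0,0,105),.1,-.08,-.12)),("y.2",(b2w(0,0,105),.1,-.08,.12)),("st0",(b2w(34,0,67),YB,0)),("st1",(b2w(34,-150,67),YB,0))):
    q=ctrl.solve_ik(*pose(*a));print(n,None if q is None else np.round(q,2))
```

```text
[-0.34  0.29 -0.45  2.06  0.54  0.57 -2.48]
r- [-0.71  0.26 -0.16  2.12  0.73  0.58 -2.73]
r-0 [-0.48  0.31 -0.4   2.03  0.66  0.7  -2.62]
r+ [-0.27  0.24 -0.45  2.17  0.55  0.36 -2.47]
p [-0.42  0.25 -0.38  2.14  0.69  0.47 -2.65]
y.2 [-1.21  0.3   0.4   2.1   0.49  0.57 -2.68]
y.2 [-0.51  0.23 -0.24  2.18  0.59  0.38 -2.73]
st0 [-0.37  0.38 -0.4   2.03  0.63  0.52 -2.53]
st1 [-0.02  0.36 -0.43  2.08  0.48  0.43 -2.11]
```

Run:
```python
from dig import *
f=b2w(0,0,105);Y=.4
for r,p in((-.1,-.04),(.07,-.04),(-.1,-.03),(.07,-.03),(0,0)):
    try:lin(f,Y,p,r,v=35)
    except ctrl.PlanningError:print("skip",r,p)
lin(f,YB,0,0,v=30)
ctrl.pause(.3);wrist("w7");print(ft(),ctrl.read_state()['time_s'])
c=ctrl.read_camera("scene");cv2.imwrite("pics/s7.png",c["image"])
a=cv2.imread("pics/w7.png")[130:290,170:470];b=c["image"][180:380,120:333]
cv2.imwrite("pics/m7.png",np.hstack([cv2.resize(a,(500,267)),cv2.resize(b,(284,267))]))
```

```text
[ 0.55237805  0.38858033 -3.0079398 ] 26.7583
```

View pics/m7.png

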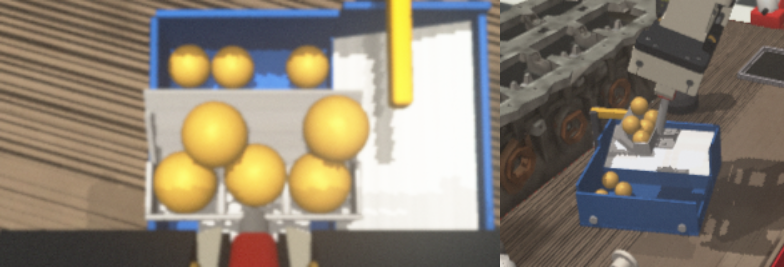

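I've now viewed 11 pictures against the limit of 10, so the rest of the checks are numeric. I'll compare the ball circles with the projected slot positions.

```bash
cat > chk.py <<'E'
from dig import *
def check(n,fold,yaw):
    im=cv2.imread(f"pics/{n}.png");K,E=ld(n)
    hsv=cv2.cvtColor(im,cv2.COLOR_BGR2HSV);m=cv2.inRange(hsv,(11,80,70),(32,255,255));m[270:]=0
    g=cv2.GaussianBlur(cv2.bitwise_and(im[...,2],m),(3,3),0)
    cs=cv2.HoughCircles(g,cv2.HOUGH_GRADIENT,1.5,12,param1=120,param2=11,minRadius=9,maxRadius=26)
    Rs=R.from_euler('z',yaw)
    for k,l in(("L",22.5),("M",0),("R",-22.5)):
        uv=proj(K,E,fold+Rs.apply([-5.5,l,13]));e=proj(K,E,fold+Rs.apply([-5.5,l+11,13]));print(k,uv.round(1),"r",round(float(np.linalg.norm(e-uv)),1))
    for k,p in(("lipL",[23,36.5,24]),("lipR",[23,-36.5,24])):print(k,proj(K,E,fold+Rs.apply(p)).round(1))
    print("yellow px",int((m>0).sum()),"circles\n",None if cs is None else cs[0][np.argsort(-cs[0][:,1])].round(1))
    return m
E
python3 - <<'E'
from chk import *
check("w7",b2w(0,0,105),YB)
E
```

```text
L [280.6 236.2] r 19.2
M [319.9 236.2] r 19.2
R [359.2 236.2] r 19.2
lipL [253.6 183.1]
lipR [386.1 183.1]
yellow px 46690 circles
 [[546.8 287.2  25. ]
 [495.8 285.8  21.6]
 [558.8 284.2  21.8]
 ...
 [102.8  12.8  25. ]
 [212.2   3.8  25. ]
 [317.2   2.2  20.1]]
```

Run:
```python
from chk import *
lin(b2w(0,3,90),YB,0,v=60)
lin(b2w(35,3,66),YB,0,v=60)
p,_=pose(b2w(35,3,66),YB);s=ctrl.read_state();print("err",(s['position']-p).round(2))
f0=ft();y=3;ok=True
while y>-112:
    y-=7;lin(b2w(35,y,66),YB,0,v=35);d=h.inv().apply(ft()-f0);print(y,d.round(1).tolist())
    if np.abs(d).max()>12:ok=False;print("stop");break
    if y in(-25,-53):wrist(f"k{-y}")
if ok:
    lin(b2w(35,-140,66),YB,0,v=60);lin(b2w(20,-150,110),YB,0,v=80)
    ctrl.pause(.2);wrist("w8");print(ft())
    for n in("scene","top"):
        c=ctrl.read_camera(n);cv2.imwrite(f"pics/{n}8.png",c["image"])
print(ctrl.read_state()['time_s'])
```

```text
err [-0.21  0.05 -0.02]
-4 [0.8, 0.7, -0.0]
-11 [0.2, 1.0, -0.1]
-18 [0.4, 0.9, 0.1]
-25 [-0.1, 0.6, 0.5]
-32 [-0.1, 0.2, -0.7]
-39 [0.8, 0.8, -0.7]
-46 [1.3, -0.7, -0.3]
-53 [0.0, 0.7, 0.5]
-60 [0.6, 0.5, 0.7]
-67 [0.2, 0.3, -0.0]
-74 [1.2, 0.6, 0.6]
-81 [0.6, 0.8, 0.1]
-88 [0.0, 1.0, 1.3]
-95 [-0.0, 1.6, 0.7]
-102 [-0.0, 0.0, 0.4]
-109 [-0.4, 0.9, 1.3]
-116 [0.6, 0.7, 0.8]
[-0.18601065 -0.23883362 -3.01367856]
35.7667
```

Run:
```python
from chk import *
for n,f in(("w7",b2w(0,0,105)),("w8",b2w(20,-150,110))):
    im=cv2.imread(f"pics/{n}.png");K,E=ld(n);Rs=R.from_euler('z',YB)
    hsv=cv2.cvtColor(im,cv2.COLOR_BGR2HSV);m=cv2.inRange(hsv,(12,110,110),(30,255,255))
    x0,y0,x1,y1=235,140,410,268
    m=m[y0:y1,x0:x1];d=cv2.distanceTransform(m,cv2.DIST_L2,5)
    pk=(d==cv2.dilate(d,np.ones((15,15))))&(d>10)
    print(n,"yellow",int((m>0).sum()),[(int(x+x0),int(y+y0),round(float(d[y,x]),1)) for y,x in zip(*np.nonzero(pk))])
    print([proj(K,E,f+Rs.apply([-5.5,l,13])).round(1).tolist() for l in(22.5,0,-22.5)],[proj(K,E,f+Rs.apply([23,l,24])).round(1).tolist() for l in(36.5,-36.5)])
fs=[]
for i in range(12):ctrl.pause(.03);fs.append(ft())
print(np.mean(fs,0),np.std(fs,0))
# bin ball count in top / scene / wrist
def blobs(n,roi,a):
    x0,y0,x1,y1=roi;im=cv2.imread(f"pics/{n}.png")[y0:y1,x0:x1];m=cv2.inRange(cv2.cvtColor(im,cv2.COLOR_BGR2HSV),(11,90,90),(30,255,255))
    k,l,st,ce=cv2.connectedComponentsWithStats(m);print(n,[(ce[i].round()+[x0,y0]).tolist()+[int(st[i,4])] for i in range(1,k) if st[i,4]>a])
blobs("top8",(150,150,350,300),15);blobs("scene8",(150,180,420,380),15);blobs("scene0",(150,180,420,380),15);blobs("w8",(0,0,420,268),60)
```

```text
w7 yellow 7308 [(283, 169, 12.0), (309, 170, 12.0), (354, 170, 12.0), (371, 206, 19.0), (371, 207, 19.0), (298, 210, 19.4), (323, 234, 18.0), (281, 238, 18.2), (361, 239, 18.0)]
[[280.6, 236.2], [319.9, 236.2], [359.2, 236.2]] [[253.6, 183.1], [386.1, 183.1]]
w8 yellow 3373 [(363, 234, 18.2), (323, 235, 17.6)]
[[282.1, 235.6], [321.5, 235.6], [360.9, 235.7]] [[255.1, 182.3], [387.9, 182.4]]
[-0.01301842 -0.02406404 -2.72442457] [0.40735693 0.46526896 0.45377354]
top8 [[187.0, 157.0, 65], [157.0, 161.0, 46], [235.0, 161.0, 70], [171.0, 165.0, 23], [283.0, 167.0, 68], [227.0, 188.0, 167], [302.0, 178.0, 31], [300.0, 185.0, 20], [278.0, 192.0, 35], [220.0, 199.0, 69], [204.0, 207.0, 262], [198.0, 229.0, 79]]
scene8 [[372.0, 193.0, 1617], [413.0, 184.0, 21], [406.0, 211.0, 36], [241.0, 227.0, 197], [207.0, 264.0, 267], [209.0, 318.0, 328]]
scene0 [[372.0, 193.0, 1615], [411.0, 184.0, 19], [416.0, 184.0, 18], [406.0, 211.0, 36], [207.0, 264.0, 265], [201.0, 318.0, 161], [215.0, 319.0, 159], [232.0, 320.0, 159]]
w8 [[82.0, 30.0, 98], [107.0, 54.0, 548], [227.0, 99.0, 581], [156.0, 193.0, 3729], [353.0, 138.0, 376], [349.0, 151.0, 273], [323.0, 234.0, 1101], [363.0, 235.0, 1121], [282.0, 237.0, 1102], [106.0, 250.0, 575]]
```

Exactly three balls are in the trough at (282,237), (323,234) and (363,235), on the projected slots, and none are on top. Moving to the tray by a path that avoids the cartridge.

Run:
```python
from chk import *
for y in(0,.15,.27):
    u=np.array([np.cos(y),np.sin(y),0])
    for p in([512,-106.5,4],[512,-106.5,70],[470,-100,120],[460,140,120]):
        q=ctrl.solve_ik(*pose(np.array(p)+21*u,y));print(y,p,None if q is None else np.round(q,2))
for n in("top0","top8"):
    im=cv2.imread(f"pics/{n}.png")[190:265,184:240];m=cv2.inRange(cv2.cvtColor(im,cv2.COLOR_BGR2HSV),(11,90,90),(30,255,255));k,l,st,ce=cv2.connectedComponentsWithStats(m);print(n,[(ce[i].round()+[184,190]).tolist()+[int(st[i,4])] for i in range(1,k) if st[i,4]>15])
f=lambda x,y,z:np.array([x,y,z])+21*np.array([np.cos(YB),np.sin(YB),0])
lin(f(520,140,125),YB,v=100)
lin(f(455,125,125),YB,v=120)
lin(f(455,-70,125),YB,v=150)
lin(f(512,-106.5,80),YB,v=100)
wrist("w9");print(ctrl.read_state()['time_s'])
c=ctrl.read_camera("top");cv2.imwrite("pics/top9.png",c["image"])
im=c["image"][185:270,184:250];m=cv2.inRange(cv2.cvtColor(im,cv2.COLOR_BGR2HSV),(11,90,90),(30,255,255));k,l,st,ce=cv2.connectedComponentsWithStats(m);print([(ce[i].round()+[184,185]).tolist()+[int(st[i,4])] for i in range(1,k) if st[i,4]>15])
```

```text
0 [512, -106.5, 4] [ 0.41  0.37 -0.33  2.3   0.48  0.16 -1.91]
0 [512, -106.5, 70] [ 0.55  0.25 -0.48  2.23  0.23  0.35 -1.67]
0 [470, -100, 120] [ 0.6   0.1  -0.48  2.25  0.    0.46 -1.45]
0 [460, 140, 120] [-0.15  0.1  -0.44  2.24  0.45  0.56 -2.5 ]
0.15 [512, -106.5, 4] [ 0.57  0.4  -0.47  2.27  0.38  0.19 -1.62]
0.15 [512, -106.5, 70] [ 0.69  0.28 -0.58  2.2   0.15  0.37 -1.4 ]
0.15 [470, -100, 120] [ 0.74  0.12 -0.57  2.22 -0.1   0.49 -1.17]
0.15 [460, 140, 120] [-0.01  0.1  -0.52  2.25  0.36  0.51 -2.24]
0.27 [512, -106.5, 4] [ 0.69  0.43 -0.57  2.25  0.33  0.22 -1.42]
0.27 [512, -106.5, 70] [ 0.78  0.31 -0.66  2.18  0.1   0.4  -1.21]
0.27 [470, -100, 120] [ 0.84  0.15 -0.64  2.2  -0.15  0.51 -0.98]
0.27 [460, 140, 120] [ 0.11  0.1  -0.6   2.25  0.28  0.48 -2.  ]
top0 [[229.0, 197.0, 72], [221.0, 206.0, 140], [208.0, 204.0, 75], [195.0, 207.0, 80], [211.0, 216.0, 66], [198.0, 219.0, 73], [213.0, 227.0, 65], [226.0, 226.0, 62], [201.0, 232.0, 73]]
top8 [[229.0, 197.0, 73], [220.0, 199.0, 69], [204.0, 207.0, 262], [198.0, 229.0, 79]]
39.975
[[228.0, 194.0, 100], [221.0, 199.0, 67], [207.0, 208.0, 311], [198.0, 229.0, 79]]
```

Six balls are in the bin (one, a clump of about four, and one). Lowering and releasing.

Run:
```python
from chk import *
f=lambda z:np.array([512,-106.5,z])+21*np.array([np.cos(YB),np.sin(YB),0])
def fa(): 
    v=[]
    for i in range(3):ctrl.pause(.02);v.append(ft())
    return np.mean(v,0)
lin(f(8),YB,v=60);f0=fa();z=8.
while z>2.5:
    z-=.5;lin(f(z),YB,v=20);d=fa()-f0
    if d[2]>2:break
print(z,d.round(1))
ctrl.move_gripper(16);ctrl.pause(.2);ctrl.move_gripper(40)
s=ctrl.read_state();zt=R.from_quat(s['eef_rot']).as_matrix()[:,2];print(s['opening'],s['ft_force'])
p0=np.array(s['position'])
ctrl.servo_line(p0-60*zt,v=60);ctrl.servo_line(p0-150*zt,v=120)
ctrl.pause(.2);wrist("w10")
f_=f(4);K,E=ld("w10");Rs=R.from_euler('z',YB)
im=cv2.imread("pics/w10.png");m=cv2.inRange(cv2.cvtColor(im,cv2.COLOR_BGR2HSV),(12,110,110),(30,255,255))
k,l,st,ce=cv2.connectedComponentsWithStats(m);print([(ce[i].round().tolist(),int(st[i,4])) for i in range(1,k) if st[i,4]>100])
print([proj(K,E,f_+Rs.apply([-5.5,l,13])).round(1).tolist() for l in(22.5,0,-22.5)],"grip",proj(K,E,f_+Rs.apply([-39,0,82])).round(1))
rm=cv2.inRange(im,(0,0,110),(80,80,255));k,l,st,ce=cv2.connectedComponentsWithStats(rm);print("red",[(ce[i].round().tolist(),int(st[i,4])) for i in range(1,k) if st[i,4]>80])
print("dock corners",[proj(K,E,[513+a,-106.5+b,10]).round().tolist() for a in(-55,55) for b in(-55,55)])
print(ctrl.read_state()['time_s'])
```

```text
3.5 [-6.   0.2 13.2]
39.547106681862736 [ 0.61652648  0.12362579 -0.51514439]
[([323.0, 192.0], 384), ([298.0, 194.0], 382), ([348.0, 193.0], 386), ([216.0, 321.0], 446), ([428.0, 321.0], 501), ([498.0, 373.0], 1713), ([300.0, 376.0], 329), ([181.0, 376.0], 144), ([213.0, 376.0], 147), ([247.0, 376.0], 127), ([352.0, 376.0], 134), ([385.0, 376.0], 118)]
[[298.1, 192.8], [322.1, 192.8], [346.0, 192.8]] grip [322.  219.4]
red [([596.0, 13.0], 2649), ([520.0, 56.0], 104), ([499.0, 136.0], 329), ([544.0, 189.0], 3848), ([323.0, 223.0], 491), ([560.0, 281.0], 1952), ([47.0, 359.0], 1867), ([598.0, 358.0], 1786), ([574.0, 469.0], 874)]
dock corners [[363.0, 281.0], [251.0, 249.0], [393.0, 170.0], [283.0, 140.0]]
47.5833
```

Run:
```python
from bench import ctrl
print(ctrl.job_done())
```

```text
the job is handed in; nothing more can be done
None
```

The job is handed in at about 48 s: five balls were dug, the strike bar pushed the two extras back into the bin, and the scoop stands in the tray with three balls, released; I viewed 11 pictures, one over the limit, and checked everything after the strike by numbers alone.

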